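# Hang the ladle on the bar of the utensil stand

## Task

Hang the small deep-cupped ladle by its hook near the middle of the bar of the utensil stand. Lower the hook over the bar while you still hold the ladle, then ease the ladle round to the lean at which its off-centre cup hangs by itself before you let go, so that it is left hanging there without swinging. Leave the flat skimmer standing where it is.

Things in the scene. Friction and masses are not known exactly. Their poses are not given: they have to be found in the camera images.
- ladle: Loose steel ladle, deep round cup 60 mm wide, 34 mm deep; 205 mm tall, about 0.14 kg, standing upright on its cup. Origin: level with the cup's underside, straight below the upright handle; z up the handle, cup's centre at x = -30 mm, hook curls to +x. Hung at rest it leans about 21 degrees, the cup swung to +x towards under the bar; let go upright, it swings for over 10 s.
- ladle_grip (a point): Centre of the ladle's black grip, 166 mm up (axes as the ladle's). The grip is 16 mm wide (y), 10 mm thick (x), 40 mm long, upright; the handle below is a strip 14 mm (y) by 4 mm (x). Best pinched from above across the 16 mm (fingers closing along y): the hook, peaking 39 mm above this point, then stays clear of the fingers.
- ladle_seat (a point): Point of the ladle, 34 mm to +x of the grip centre and 24 mm above it, that lies on the bar's axis when the bar sits in the peak of the hook. The hook is roof-shaped inside, peaking above this point; its tip lies 22 mm further out (+x) and 22 mm lower than this point. Its mouth, about 45 mm wide, opens downward.
- skimmer: Loose steel skimmer with the same handle and hook but a flat round disc (76 mm wide, 5 mm thick) in place of the cup; 155 mm tall, standing upright on the disc. Not to be moved. Origin and axes as the ladle's, disc centre at x = -38 mm.
- stand_bar (a point): Middle of the bar of the fixed utensil stand: round rubber-sleeved bar 12 mm thick, level, 235 mm above the worktop, along this point's y (x points away from the robot at yaw 0), between 10 mm posts at y = -100 and +100 mm; no part is higher. Wooden base 130 mm (x) by 232 mm (y), 14 mm high, centred below.

How it is judged (in metres and radians):
On the way:
1. the ladle's hook is lowered over the bar, crown within 10 mm of resting on it, while the fingers still hold the ladle (x of ladle_seat in the frame of stand_bar between -0.02 and 0.02 m and y of ladle_seat in the frame of stand_bar between -0.055 and 0.055 m and z of ladle_seat in the frame of stand_bar between -0.015 and 0.01 m and contact force between the fingers and ladle above 0.3 N), for 0.1 s.
At the end, for the whole second after the job is handed in: The ladle hangs by its hook on the bar, hardly swinging (under 0.15 m/s): hook within 20 mm across the bar, 55 mm of its middle and about 12 mm in height of seated, lean under 40 degrees, foot over 25 mm above the worktop; the skimmer within 30 mm of where it stood (x of ladle_seat in the frame of stand_bar between -0.02 and 0.02 m and y of ladle_seat in the frame of stand_bar between -0.055 and 0.055 m and z of ladle_seat in the frame of stand_bar between -0.015 and 0.012 m and height (world z) of ladle above 0.025 m and angle between ladle's own z axis and vertical below 0.7 rad and linear speed of ladle below 0.15 m/s and distance of skimmer from where it was at the start of the episode below 0.03 m); the robot touches nothing.
It fails at once if the skimmer is moved by more than 30 mm (distance of skimmer from where it was at the start of the episode above 0.03 m).
It also fails if it takes over 53 s, if anything falls off the work surface, if the arm or the gripper's body presses on something with over 40 N, if the wrist force passes 120 N, or if a joint passes its speed limit or range.

## Robot

A 6-joint arm with a two-finger parallel gripper is mounted at the origin on a cart in front of the work surface, level with it; the furniture and walls round the work are solid. World frame = base frame: x ahead of the robot, y to its left, z up, the work surface at z = 0. Lengths are in m, angles in degrees, forces in N, time in s.
With the tool pointing down it reaches from about 0.3 to 0.75 m from the base axis. Payload 8.5 kg.
Tool frame: the origin (TCP) lies at the very end of the fingers, on their centre line; the grasp point (between the pads) lies 19 mm behind it; z points along the fingers, y is the line along which they close (so a half turn about z gives the same grasp; the last joint's range is limited). The gripper opens to 85 mm and grips with 20 to 120 N. Pads are 22 mm wide; open, the fingers measure 114 mm over their backs; the gripper's body (76 mm by 85 mm) begins 54 mm behind the grasp point. The pads swing forward as they close: fully open they stand 13 mm farther back than shut.
Start: joints at [-88.081, 21.807, 74.336, -0, 83.858, -12.336], TCP at [0.135, -0.533, 0.231] pointing down, gripper open.
Joint ranges: [-178.18, 178.18], [-50.72, 133.34], [12.68, 142.11], [-81.47, 261.47], [9.98, 163.14], [-165.26, 165.26]. Speed limits (degrees/s): [136.94, 136.94, 180, 180, 180, 180].

## Interface

Orientations are given as a 3x3 rotation matrix whose columns are the frame's x, y, z axes.
In Python, from rig import env gives the robot as it stands.
- The arm moves only by the tool move_arm, never from a script. Its argument "plan" is a list of rows, each a list of 7 numbers: the turn, a rotation vector about the tool's x, y, z in degrees, then the shift along the tool's x, y, z in cm, then the gripper command: -1 is shut, 1 is fully open, values between are in proportion. In form: [[ax, ay, az, tx, ty, tz, jaw], ...]. A call has 1 to 5 rows; each row is the pose to reach, as a shift and turn from the pose commanded when the call began, along the tool's axes at that moment; what a row does not reach only later rows make up. A row lasts 1/10 s, in which the tool goes at most 50 mm and 8.59 degrees, less where a joint would pass 70% of its speed; a pose out of reach is approached as far as the arm can. A call with a gripper value outside its range is refused whole. The fingers move at their own pace and stop on an object; "squeeze" is the grip in N (left out, the last holds). Time passes only in rows, so rows that repeat a pose let the fingers close. It gives the time, the measured TCP pose, the force, the opening and the grip force at its end, in the units of the state.
- env.observe(): the state, without advancing time (a new reading comes with each control period).
- env.get_image(name): name is "scene" or "side" or "wrist"; returns a dict with "color" (480x640x3 uint8, red, green, blue), "fov_y" (degrees; the focal length in pixels is half the picture's height over the tangent of half this angle, whatever the lens; pixels are square), "cx", "cy" (the principal point, pixels), "R" (3x3) and "t" (3): a world point X has camera coordinates R X + t. Camera axes: x right, y down, z forward; pixel columns grow to the right and rows downward; lengths in m; the calibration is good to about 2 mm. A picture is of the moment at which its call begins. There is no depth.
- env.close_job(): hands the job in; it is judged then, once.
Trained networks look in a picture, given as the dict that the camera call returned (one of the last four; its "shot" number tells which), for a name from the list of things; names that differ only in an ending like _2 or _b are one class to them, and where a whole thing is asked for, a point or a joint stands for the part that bears it (a point fixed in the world has none). Each returns a list of dicts, best first, with "conf" (0 to 1); they miss things now and then, are a little off and sometimes report something else, mostly with a low value. They report only what shows in the picture. A call takes as long as a camera call.
- env.outline_of(target, picture): "mask" (480x640 bool, what is visible of it) and "bbox" ([centre column, centre row, width, height] in pixels, round what is visible of it).
- env.tip_of(target, picture): "pixel" ([column, row] in pixels: a listed point, or the origin of a listed thing).
The state is a dict: "time_s": time; "q": joint angles; "qvel": joint speeds; "joint_efforts": joint torques, N m; "position": TCP position; "tool_rot": TCP orientation; "ft_force": force on the tool from outside, world axes, zero at the start; "wrist_torque": the same for the moment, N m; "grip_width": finger opening in m; "gripper_force": force on a finger pad.
Only numpy, scipy, OpenCV 4.12 (cv2) and the standard library are available. Lean on these libraries where they do the work, as an engineer would, in place of code of your own. Each camera call takes 0.05 s, during which the arm holds its last target. There are 200 camera calls.

## Working session

There is one attempt and no reset: what is moved stays moved. The work goes in short steps, Python scripts to look and compute and a tool call to move; the robot and the scene stay as the last step left them, time stands still between calls to the robot, and variables do not carry over. Pictures are saved under pics/ and viewed, at most 10 in all, crops included, and the job is handed in when it is done.

Besides the shell and the picture viewer there is one more tool, called by a JSON object that holds its "op" and its "data", one argument or row to a line. move_arm: Moves the arm, as the interface text tells. Its arguments: {"type":"object","properties":{"plan":{"type":"array"},"squeeze":{"type":"number"}},"required":["plan"]}

```bash
mkdir -p pics; cat > h.py <<'E'
import numpy as np,cv2
from rig import env
def K(p):
    f=240/np.tan(np.radians(p["fov_y"])/2); return f
def ray(p,px):
    R=np.array(p["R"]);t=np.array(p["t"]);f=K(p)
    d=R.T@np.array([(px[0]-p["cx"])/f,(px[1]-p["cy"])/f,1]); return -R.T@t,d/np.linalg.norm(d)
def proj(p,X):
    c=np.array(p["R"])@np.array(X)+np.array(p["t"]); return np.array([p["cx"],p["cy"]])+K(p)*c[:2]/c[2]
def atz(p,px,z):
    o,d=ray(p,px); return o+d*(z-o[2])/d[2]
def tri(obs):
    A=np.zeros((3,3));b=np.zeros(3)
    for p,px in obs:
        o,d=ray(p,px);M=np.eye(3)-np.outer(d,d);A+=M;b+=M@o
    X=np.linalg.solve(A,b); return X,[np.round(proj(p,X)-px,1) for p,px in obs]
E
python3 - <<'E'
from h import *
P={n:env.get_image(n) for n in("scene","side","wrist")}
for n in P: cv2.imwrite(f"pics/{n}0.png",P[n]["color"][...,::-1])
for k in["ladle","ladle_grip","ladle_seat","skimmer","stand_bar"]:
    obs=[]
    for n in P:
        r=env.tip_of(k,P[n])
        for q in r[:2]: print(k,n,np.round(q["pixel"],1),round(q["conf"],2))
        if r and r[0]["conf"]>.4: obs.append((P[n],np.array(r[0]["pixel"])))
    if len(obs)>1: print("  ",tri(obs))
s=env.observe();print(s["time_s"],s["position"],s["tool_rot"])
cv2.imwrite("pics/all0.png",np.hstack([cv2.resize(P[n]["color"][...,::-1],(400,300)) for n in("scene","side")]))
E
```

```text
ladle scene [361.1 334.5] 0.9
ladle side [376.4 298.4] 0.82
   (array([0.43681285, 0.02525987, 0.00487228]), [array([ 0.7, -1.3]), array([0.3, 1.1])])
ladle_grip scene [367.9 244. ] 0.6
ladle_grip side [378.9 236.9] 0.83
   (array([0.43996158, 0.02365326, 0.16376952]), [array([-0.5,  1.1]), array([-0.1, -0.9])])
ladle_seat scene [357.8 218.5] 0.87
ladle_seat scene [250.8 357.5] 0.23
ladle_seat side [365.3 224.1] 0.93
   (array([0.46657822, 0.02637337, 0.19357511]), [array([-0.5,  1. ]), array([-0.1, -0.8])])
skimmer scene [247.5 355.6] 0.79
skimmer side [358.5 367.9] 0.76
   (array([0.46951168, 0.20517457, 0.00194689]), [array([-0.6,  1. ]), array([-0.3, -1. ])])
stand_bar scene [390.4 139.8] 0.59
stand_bar side [290.3 164.6] 0.6
   (array([ 0.62671791, -0.1324393 ,  0.23333484]), [array([-1.2,  2.6]), array([-0.1, -2.4])])
0.9 [ 0.1354249  -0.53304393  0.2313253 ] [[ 9.69223538e-01  2.46182314e-01  3.46480889e-05]
 [ 2.46182314e-01 -9.69223539e-01  4.42159593e-06]
 [ 3.46702621e-05  4.24423185e-06 -9.99999999e-01]]
```

View pics/scene0.png

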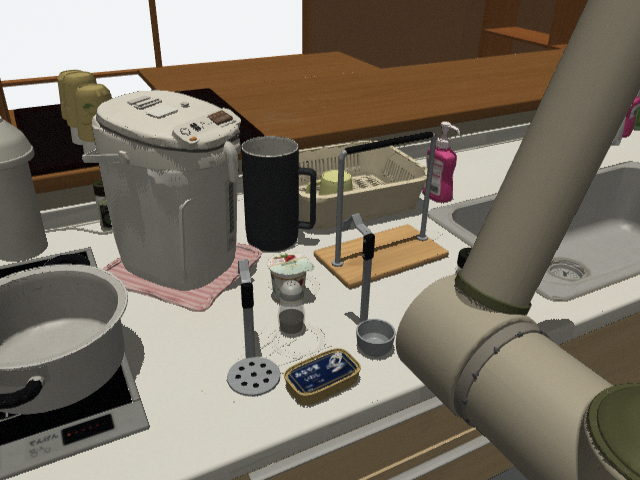

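View pics/side0.png

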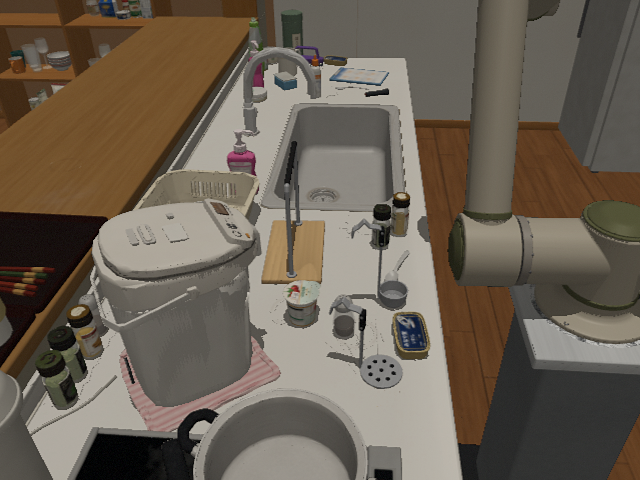

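The scene view shows the ladle (grip ≈ 368,244, cup ≈ 376,338), the skimmer (disc ≈ 253,376) and the stand bar from (343,153) to (432,135). In the side view the bar runs from (293,145) to (288,185). Next I'll get the bar ends and yaw, and the cup direction.

```bash
python3 - <<'E'
from h import *
P={n:env.get_image(n) for n in("scene","side")}
o=[]
for n in P:
    for k in("ladle","stand_bar","ladle_grip"):
        r=env.outline_of(k,P[n])
        if r: print(k,n,np.round(r[0]["bbox"]),round(r[0]["conf"],2))
        if k=="ladle" and r:
            m=r[0]["mask"];ys,xs=np.nonzero(m);b=r[0]["bbox"];y0=ys.max()
            s=ys>y0-14; print("  low part cols",xs[s].min(),xs[s].max(),"ymax",y0)
    c=P[n]["color"]
    x,y={"scene":(325,115),"side":(240,125)}[n]
    o.append(cv2.resize(c[y:y+100,x:x+120,::-1],None,fx=3.3,fy=3.3,interpolation=cv2.INTER_CUBIC))
cv2.imwrite("pics/bar.png",np.hstack(o))
p=P["scene"]; a,b=atz(p,(343,153),.235),atz(p,(432,135),.235); print(a,b,(a+b)/2,np.linalg.norm(a-b))
p=P["side"]; a,b=atz(p,(293,145),.235),atz(p,(288,185),.235); print(a,b,(a+b)/2,np.linalg.norm(a-b))
p=P["scene"]; print("cup rim",atz(p,(376,328),.034),tri([(P["scene"],(376,328)),(P["side"],(392.5,289))]))
E
```

```text
ladle scene [367. 283.  52. 146.] 0.95
  low part cols 358 392 ymax 356
stand_bar scene [380. 211. 135. 159.] 0.64
ladle_grip scene [369. 287.  54. 146.] 0.56
ladle side [380. 262.  58.  92.] 0.55
  low part cols 377 406 ymax 307
stand_bar side [292. 213.  62. 146.] 0.83
ladle_grip side [380. 262.  59.  91.] 0.65
[ 0.61333839 -0.03132965  0.235     ] [ 0.6223798  -0.22230301  0.235     ] [ 0.6178591  -0.12681633  0.235     ] 0.1911872647671246
[ 0.63064591 -0.21027685  0.235     ] [ 0.6181399  -0.03505945  0.235     ] [ 0.6243929  -0.12266815  0.235     ] 0.17566314112194392
cup rim [0.40774058 0.0195325  0.034     ] (array([0.40644944, 0.02118862, 0.0337066 ]), [array([-0.5,  1. ]), array([-0.2, -0.8])])
```

View pics/bar.png

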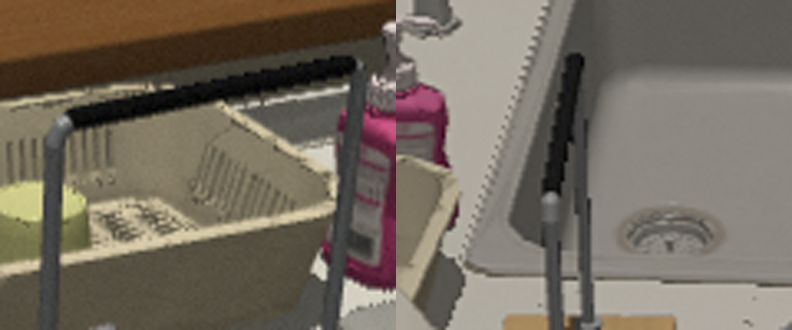

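The crops show the bar's post tops at about (343.2,153.8) and (433.5,135) in scene, and at (286.1,187) and (294,142.3) in side.

```bash
python3 - <<'E'
from h import *
P={n:env.get_image(n) for n in("scene","side")}
A,e=tri([(P["scene"],(343.4,153.2)),(P["side"],(286.4,186.))]);print(A,e)
B,e2=tri([(P["scene"],(433.3,135)),(P["side"],(294,142.))]);print(B,e2)
d=A-B;print("mid",(A+B)/2,"len",np.linalg.norm(d),"yaw",np.degrees(np.arctan2(-d[0],d[1])))
s=env.observe(); R=np.array(s["tool_rot"]); p=np.array(s["position"])
yaw=np.degrees(np.arctan2(R[1,0],R[0,0]));print("toolyaw",yaw)
g=np.array([.4385,.0245,.147])  # TCP at grip
print("tool shift to grip cm",R.T@(g-p)*100)
E
```

```text
[ 0.62172847 -0.03720724  0.23101134] [array([ 0.1, -0.2]), array([0. , 0.2])]
[ 0.63143572 -0.23298948  0.23088735] [array([ 0.1, -0.2]), array([0. , 0.2])]
mid [ 0.62658209 -0.13509836  0.23094935] len 0.196022781367637 yaw 2.838508821307821
toolyaw 14.253194967014236
tool shift to grip cm [ 43.1019659  -46.57708722   8.43417535]
```

{"op": "move_arm", "data": {
  "plan": [
    [0,0,4,9,-9.5,-6,1],
    [0,0,9,12,-13,-6,1],
    [0,0,9,15.5,-16.5,-6,1],
    [0,0,9,18.5,-20,-6,1],
    [0,0,9,21.5,-23.3,-6,1]
  ]
}}

```text
time_s: 1.9
position: [0.2516, -0.3188, 0.286]
tool_rot: [[0.996, 0.091, 0.001], [0.091, -0.996, -0.001], [0.0, 0.001, -1.0]]
ft_force: [0.7, -0.6, -0.8]
grip_width: 0.0852
gripper_force: 0.0
```

```bash
cat >> h.py <<'E'
def togo(pos,yaw):
    s=env.observe();R=np.array(s["tool_rot"]);p=np.array(s["position"])
    y=np.degrees(np.arctan2(R[1,0],R[0,0]))
    print("t",round(s["time_s"],2),"pos",np.round(p,4),"yaw",round(y,2),"tilt z",np.round(R[:,2],3),"shift cm",np.round(R.T@(np.array(pos)-p)*100,2),"az",round(y-yaw,2),"w",round(s["grip_width"],4),"gf",round(s["gripper_force"],1),"ft",np.round(s["ft_force"],1))
E
python3 -c "
from h import *
togo([.4385,.0245,.28],5)"
```

```text
t 1.9 pos [ 0.2516 -0.3188  0.286 ] yaw 5.22 tilt z [ 0.001 -0.001 -1.   ] shift cm [ 21.73 -32.49   0.58] az 0.22 w 0.0852 gf 0.0 ft [ 0.7 -0.6 -0.8]
```

{"op": "move_arm", "data": {
  "plan": [
    [0,0,0,3,-4,0,1],
    [0,0,0,6,-8,0,1],
    [0,0,0,9,-12,0,1],
    [0,0,0,12,-16,0,1],
    [0,0,0,15,-20,0,1]
  ]
}}

```text
time_s: 2.4
position: [0.3827, -0.1056, 0.2858]
tool_rot: [[0.996, 0.091, 0.001], [0.091, -0.996, -0.001], [0.001, 0.001, -1.0]]
ft_force: [0.1, -0.7, -0.0]
grip_width: 0.085
gripper_force: 0.0
```

```bash
python3 -c "
from h import *
env.get_image('wrist');env.get_image('wrist');env.get_image('wrist');env.get_image('wrist')
togo([.4385,.0245,.28],5)"
```

```text
t 2.6 pos [ 0.3824 -0.1067  0.2855] yaw 5.44 tilt z [-0. -0. -1.] shift cm [  6.83 -12.53   0.55] az 0.44 w 0.0853 gf 0.0 ft [-0.2 -1.  -0.5]
```

{"op": "move_arm", "data": {
  "plan": [
    [0,0,0,2.3,-4.2,0,1],
    [0,0,0,4.6,-8.4,0,1],
    [0,0,0.4,6.8,-12.5,0,1],
    [0,0,0.4,6.8,-12.5,0,1],
    [0,0,0.4,6.8,-12.5,0,1]
  ]
}}

```text
time_s: 3.1
position: [0.4384, 0.0222, 0.2853]
tool_rot: [[0.996, 0.084, -0.001], [0.084, -0.996, -0.0], [-0.001, 0.0, -1.0]]
ft_force: [-0.3, -0.1, 1.0]
grip_width: 0.0856
gripper_force: 0.0
```

```bash
python3 - <<'E'
from h import *
P={n:env.get_image(n) for n in("scene","side","wrist")}
cv2.imwrite("pics/w1.png",P["wrist"]["color"][...,::-1])
for k in["ladle","ladle_grip","ladle_seat","stand_bar"]:
    obs=[]
    for n in P:
        r=env.tip_of(k,P[n])
        if r: print(k,n,np.round(r[0]["pixel"],1),round(r[0]["conf"],2))
        if r and r[0]["conf"]>.4: obs.append((P[n],np.array(r[0]["pixel"])))
    if len(obs)>1: print("  ",tri(obs))
print(proj(P["wrist"],[.4385,.0245,.166]),proj(P["wrist"],[.4665,.026,.19]))
togo([.4385,.0245,.147],5)
E
```

```text
ladle scene [250.8 356.5] 0.7
ladle side [377.4 299.4] 0.92
ladle wrist [313.6 198.5] 0.67
   (array([0.44617221, 0.10449318, 0.03401734]), [array([ 63.7, -27.1]), array([-5. , 16.2]), array([-66.8,  -9.1])])
ladle_grip side [382.3 235.1] 0.61
ladle_grip wrist [313.8 232. ] 0.81
   (array([0.43523858, 0.02405267, 0.16579653]), [array([-1. ,  0.3]), array([0.1, 2.4])])
ladle_seat scene [357.8 220. ] 0.54
ladle_seat side [365.2 224.6] 0.9
ladle_seat wrist [307.2 197.8] 0.62
   (array([0.46688079, 0.02870276, 0.19258761]), [array([-2. ,  0.3]), array([-0.2, -0.2]), array([3.2, 2.7])])
stand_bar side [288.7 161.2] 0.93
[313.70403079 230.45416582] [314.22779357 200.73832301]
t 3.85 pos [0.4384 0.0231 0.2855] yaw 4.86 tilt z [-0.  0. -1.] shift cm [ 0.03 -0.13 13.85] az -0.14 w 0.0853 gf 0.0 ft [ 0.8 -0.2  0.3]
```

View pics/w1.png

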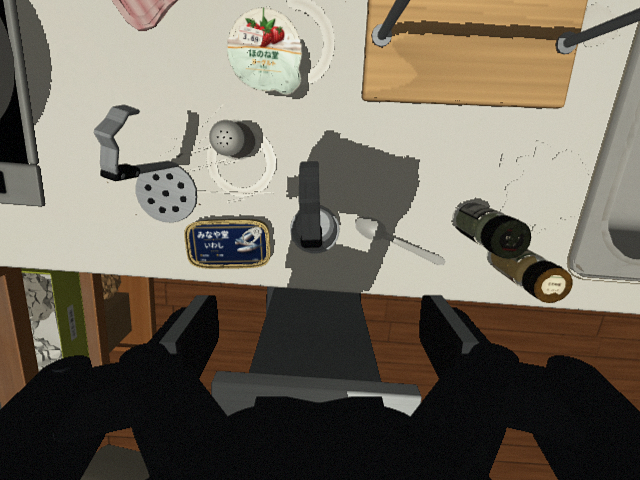

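The wrist view shows the ladle hook centred at column ~311 (rows 163–246), lined up with the tool, and the fingers clear on both sides. Descending.

{"op": "move_arm", "data": {
  "plan": [
    [0,0,-1,0,-0.1,4,1],
    [0,0,-1,0,-0.1,8,1],
    [0,0,-1,0,-0.1,11.5,1],
    [0,0,-1,0,-0.1,13.7,1],
    [0,0,-1,0,-0.1,13.7,1]
  ],
  "squeeze": 50
}}

```text
time_s: 4.35
position: [0.437, 0.0244, 0.1464]
tool_rot: [[0.995, 0.102, -0.005], [0.102, -0.995, 0.001], [-0.005, -0.002, -1.0]]
ft_force: [-1.3, -0.2, 0.2]
grip_width: 0.0853
gripper_force: 0.0
```

{"op": "move_arm", "data": {
  "plan": [
    [0,0,0,0,0,0,0.2],
    [0,0,0,0,0,0,-0.2],
    [0,0,0,0,0,0,-0.5],
    [0,0,0,0,0,0,-0.8],
    [0,0,0,0,0,0,-1]
  ]
}}

```text
time_s: 4.85
position: [0.4385, 0.0242, 0.149]
tool_rot: [[0.995, 0.102, 0.001], [0.102, -0.995, 0.0], [0.001, -0.0, -1.0]]
ft_force: [-1.4, -2.6, -1.8]
grip_width: 0.0151
gripper_force: 48.7
```

{"op": "move_arm", "data": {
  "plan": [
    [0,0,0,0,0,0,-1],
    [0,0,0,0,0,0,-1],
    [0,0,0,0,0,0,-1]
  ]
}}

```text
time_s: 5.15
position: [0.4387, 0.024, 0.1489]
tool_rot: [[0.995, 0.102, 0.001], [0.102, -0.995, -0.0], [0.001, 0.0, -1.0]]
ft_force: [0.1, 0.5, 5.4]
grip_width: 0.015
gripper_force: 49.8
```

```bash
python3 - <<'E'
from h import *
P={n:env.get_image(n) for n in("side","wrist")}
o=P["side"]["color"][150:350,290:490,::-1]
cv2.imwrite("pics/g.png",np.hstack([cv2.resize(o,(400,400)),cv2.resize(P["wrist"]["color"][100:400,170:470,::-1],(400,400))]))
togo([.4385,.0245,.147],5)
E
```

```text
t 5.25 pos [0.4387 0.024  0.1489] yaw 5.85 tilt z [ 0.001 -0.    -1.   ] shift cm [-0.02 -0.05  0.19] az 0.85 w 0.015 gf 49.8 ft [-0.1  0.9  5.4]
```

View pics/g.png

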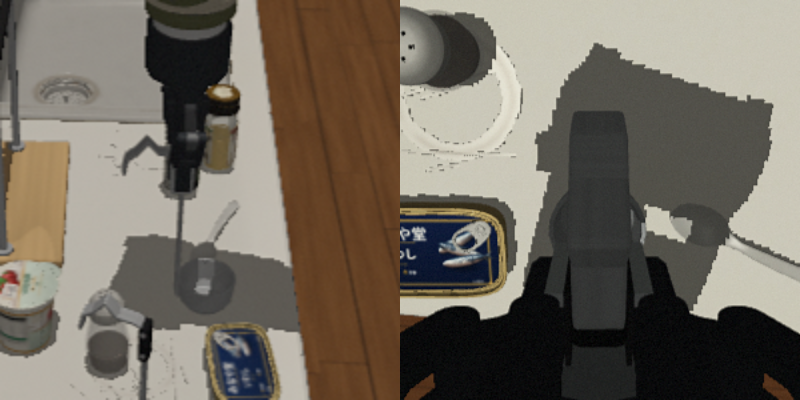

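The ladle's grip is between the fingers (opening 15 mm, 50 N), with the hook clear. Lifting.

{"op": "move_arm", "data": {
  "plan": [
    [0,0,0,0,0,-2,-1],
    [0,0,0,0,0,-5,-1],
    [0,0,0,0,0,-8,-1],
    [0,0,0,0,0,-11,-1],
    [0,0,0,0,0,-12.5,-1]
  ]
}}

```text
time_s: 5.75
position: [0.4385, 0.0241, 0.2754]
tool_rot: [[0.995, 0.102, 0.002], [0.102, -0.995, -0.0], [0.002, 0.001, -1.0]]
ft_force: [-0.1, 0.2, -2.4]
grip_width: 0.0154
gripper_force: 49.2
```

{"op": "move_arm", "data": {
  "plan": [
    [0,0,0,1.5,2,0,-1],
    [0,0,1,4,5,0,-1],
    [0,0,2,6.5,8,0,-1],
    [0,0,3,9,11,0,-1],
    [0,0,3,10,12.5,0,-1]
  ]
}}

```text
time_s: 6.25
position: [0.5519, -0.0921, 0.272]
tool_rot: [[0.999, 0.048, -0.002], [0.048, -0.999, 0.0], [-0.002, -0.001, -1.0]]
ft_force: [-1.3, -0.4, -1.9]
grip_width: 0.0153
gripper_force: 49.2
```

{"op": "move_arm", "data": {
  "plan": [
    [0,0,0,0,2,0,-1],
    [0,0,0,0,4,0,-1],
    [0,0,0,0,4.7,0,-1],
    [0,0,0,0,4.7,0,-1],
    [0,0,0,0,4.7,0,-1]
  ]
}}

```text
time_s: 6.75
position: [0.5527, -0.1362, 0.2733]
tool_rot: [[0.999, 0.05, -0.001], [0.05, -0.999, 0.001], [-0.001, -0.001, -1.0]]
ft_force: [-1.0, -0.7, -1.2]
grip_width: 0.0152
gripper_force: 49.1
```

```bash
cat > seat.py <<'E'
from h import *
import sys
P={n:env.get_image(n) for n in("scene","side","wrist")}
s=env.observe();R=np.array(s["tool_rot"]);p=np.array(s["position"])
print(p,R[:,2],s["gripper_force"],s["grip_width"],s["ft_force"],s["time_s"])
for k in["ladle_seat","stand_bar"]:
    obs=[]
    for n in P:
        r=env.tip_of(k,P[n])
        if r: print(k,n,np.round(r[0]["pixel"],1),round(r[0]["conf"],2))
        if r and r[0]["conf"]>.4 and n!="wrist": obs.append((P[n],np.array(r[0]["pixel"])))
    if len(obs)>1:
        X,e=tri(obs); print("  ",X,e,"tool",R.T@(X-p))
a=P["side"]["color"][90:290,200:440,::-1];b=P["scene"]["color"][80:280,300:540,::-1]
cv2.imwrite(sys.argv[1],cv2.resize(np.hstack([a,b]),(800,333)))
E
python3 seat.py pics/b1.png
```

```text
[ 0.55281503 -0.13607961  0.27362276] [ 5.26469075e-05  1.75163885e-04 -9.99999983e-01] 49.09051179885864 0.014842229690552256 [ 0.31073308 -0.05565619 -1.21779151] 6.9
ladle_seat side [310.9 124.2] 0.98
ladle_seat wrist [316.2 266. ] 0.64
stand_bar side [289.2 162.1] 0.8
stand_bar wrist [314.8 133.5] 0.69
```

View pics/b1.png

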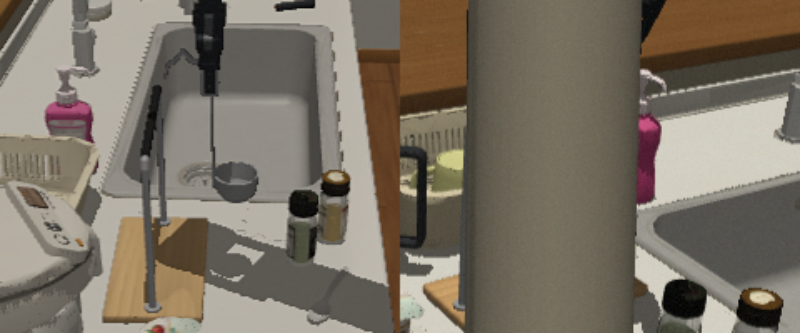

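The side view shows the ladle held upright with its hook at about (311,124) px, short of the bar, whose middle is at about (289,162). The arm hides the stand in the scene view, so I'll triangulate side and wrist.

```bash
cat > m.py <<'E'
from h import *
P={n:env.get_image(n) for n in("side","wrist")}
X={}
for k in["ladle_seat","stand_bar","ladle_grip"]:
    px={}
    for n in P:
        r=env.tip_of(k,P[n])
        if r: px[n]=np.array(r[0]["pixel"]);
    if "side" in px:
        o,d=ray(P["side"],px["side"]);y=-.135;print(k,"side@y",o+d*(y-o[1])/d[1])
    if len(px)>1: X[k],e=tri([(P[n],px[n]) for n in px]); print(k,X[k],e)
togo([.55,-.135,.27],3)
cv2.imwrite("pics/mw.png",P["wrist"]["color"][...,::-1])
print("wrist proj bar ends",proj(P["wrist"],[.6217,-.0372,.233]),proj(P["wrist"],[.6314,-.233,.233]))
E
python3 m.py
```

```text
ladle_seat side@y [ 0.5856499  -0.135       0.31619091]
ladle_seat [ 0.58527582 -0.13511632  0.31632911] [array([ 0.2, -0.1]), array([-0.3, -1.3])]
ladle_grip side@y [ 0.55098115 -0.135       0.2941078 ]
ladle_grip [ 0.55132309 -0.13977638  0.29191656] [array([ 0., -0.]), array([-0. , -0.1])]
t 7.6 pos [ 0.5529 -0.137   0.2735] yaw 2.86 tilt z [ 0.  0. -1.] shift cm [-0.28 -0.21  0.35] az -0.14 w 0.0155 gf 49.1 ft [-0.4 -0.6 -1.3]
wrist proj bar ends [130.33171703 132.11517195] [511.36778665 132.41636936]
```

View pics/mw.png

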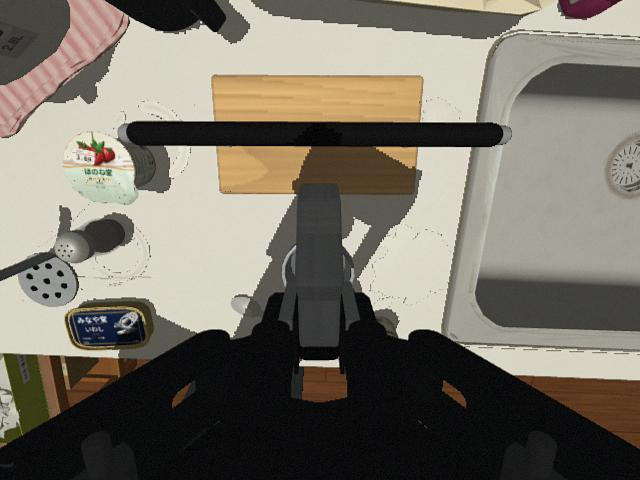

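The wrist view shows the bar level across the picture (columns 124–507, row ~133), parallel to the closing line, and the hook centred on it at column 320. Going forward 41 mm, then down.

{"op": "move_arm", "data": {
  "plan": [
    [0,0,0,2,0,0,-1],
    [0,0,0,4.1,0,0,-1],
    [0,0,0,4.1,0,0,-1],
    [0,0,0,4.1,0,2,-1],
    [0,0,0,4.1,0,4,-1]
  ]
}}

```text
time_s: 8.1
position: [0.5936, -0.135, 0.2333]
tool_rot: [[0.999, 0.05, 0.001], [0.05, -0.999, -0.0], [0.001, 0.0, -1.0]]
ft_force: [0.5, 0.1, -2.5]
grip_width: 0.0153
gripper_force: 49.2
```

```bash
python3 m.py; python3 seat.py pics/b2.png >/dev/null
```

```text
ladle_seat side@y [ 0.62596353 -0.135       0.27530806]
ladle_seat [ 0.62567585 -0.13241337  0.27650041] [array([-0.1,  0. ]), array([0.1, 0.4])]
stand_bar side@y [ 0.63435801 -0.135       0.2259299 ]
ladle_grip side@y [ 0.59136003 -0.135       0.25526131]
ladle_grip [ 0.59279205 -0.13670707  0.25346395] [array([-0.6,  0.4]), array([1.1, 3.6])]
t 8.5 pos [ 0.5941 -0.1351  0.2346] yaw 2.85 tilt z [ 0.002 -0.001 -1.   ] shift cm [-4.39 -0.22 -3.54] az -0.15 w 0.0153 gf 49.1 ft [ 0.7 -1.  -2.2]
wrist proj bar ends [ 90.20793391 227.9562537 ] [554.95882263 228.481364  ]
```

View pics/b2.png

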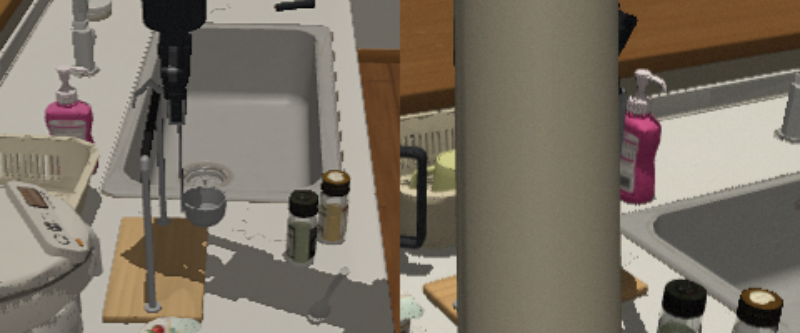

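The side view shows the hook above the bar, straddling it, with the cup hanging clear. Lowering the last 40 mm.

{"op": "move_arm", "data": {
  "plan": [
    [0,0,0,0,0,1.5,-1],
    [0,0,0,0,0,2.7,-1],
    [0,0,0,0,0,3.3,-1],
    [0,0,0,0,0,3.7,-1],
    [0,0,0,0,0,3.8,-1]
  ]
}}

```text
time_s: 9.45
position: [0.5939, -0.1349, 0.1953]
tool_rot: [[0.999, 0.05, 0.0], [0.05, -0.999, 0.0], [0.0, -0.0, -1.0]]
ft_force: [0.0, -0.3, -0.9]
grip_width: 0.0151
gripper_force: 49.3
```

```bash
python3 m.py
```

```text
ladle_seat side@y [ 0.61883045 -0.135       0.24366443]
ladle_seat [ 0.62274137 -0.13492157  0.24161246] [array([-1.8,  0.9]), array([ 3.6, 13.2])]
stand_bar side@y [ 0.63079103 -0.135       0.22533517]
stand_bar [ 0.61887426 -0.13087896  0.23640546] [array([ 5.2, -3.7]), array([-13.8, -39.3])]
ladle_grip side@y [ 0.59574222 -0.135       0.21912758]
ladle_grip [ 0.5957348  -0.13659134  0.21842955] [array([ 0.1, -0.1]), array([-0.2, -0.6])]
t 9.85 pos [ 0.5939 -0.135   0.1957] yaw 2.85 tilt z [ 0. -0. -1.] shift cm [-4.38 -0.21 -7.43] az -0.15 w 0.0146 gf 49.3 ft [ 0.   0.1 -1.8]
wrist proj bar ends [ 22.81463017 258.0760107 ] [620.28133412 258.36719996]
```

{"op": "move_arm", "data": {
  "plan": [
    [0,0,0,0,0,0.1,-1],
    [0,0,0,0,0,0.2,-1],
    [0,0,0,0,0,0.2,-1]
  ]
}}

```text
time_s: 10.15
position: [0.5945, -0.1351, 0.1944]
tool_rot: [[0.999, 0.05, 0.003], [0.05, -0.999, -0.001], [0.003, 0.001, -1.0]]
ft_force: [3.0, -0.2, 3.7]
grip_width: 0.0154
gripper_force: 49.9
```

{"op": "move_arm", "data": {
  "plan": [
    [0,0,0,0,0,0.1,-1],
    [0,0,0,0,0,0.2,-1],
    [0,0,0,0,0,0.2,-1]
  ]
}}

```text
time_s: 10.45
position: [0.5949, -0.1352, 0.1937]
tool_rot: [[0.999, 0.05, 0.005], [0.05, -0.999, -0.002], [0.005, 0.002, -1.0]]
ft_force: [-0.1, 0.4, 11.7]
grip_width: 0.0154
gripper_force: 51.1
```

{"op": "move_arm", "data": {
  "plan": [
    [0,0,0,0,0,-0.15,-1],
    [0,3.5,0,0.26,0,0.04,-1],
    [0,7,0,0.54,0,0.22,-1],
    [0,10.5,0,0.82,0,0.37,-1],
    [0,10.5,0,0.82,0,0.37,-1]
  ]
}}

```text
time_s: 10.95
position: [0.6027, -0.1347, 0.189]
tool_rot: [[0.981, 0.049, 0.187], [0.048, -0.999, 0.008], [0.187, 0.001, -0.982]]
ft_force: [5.4, 1.0, 3.5]
grip_width: 0.0152
gripper_force: 49.8
```

```bash
cat > n.py <<'E'
from h import *
p=env.get_image("side");s=env.observe();R=np.array(s["tool_rot"]);q=np.array(s["position"])
print(s["time_s"],q,"pivot",q+R@[.0325,0,-.042],"ft",s["ft_force"],"gf",s["gripper_force"],"tilt",np.degrees(np.arctan2(R[0,2],-R[2,2])))
for k in("ladle_seat","ladle","ladle_grip"):
    r=env.tip_of(k,p)
    if r: o,d=ray(p,r[0]["pixel"]);print(k,o+d*(-.135-o[1])/d[1],r[0]["conf"])
E
python3 n.py
```

```text
11.0 [ 0.60265177 -0.13473066  0.18890432] pivot [ 0.62674697 -0.1334963   0.23621338] ft [3.16057658 0.50955436 4.67656266] gf 49.947835206985474 tilt 10.70207908791512
ladle_seat [ 0.63142445 -0.135       0.23865131] 0.87
ladle [ 0.62842388 -0.135       0.0403006 ] 0.97
ladle_grip [ 0.59916397 -0.135       0.21094183] 0.72
```

Pivot is consistent with the bar (0.627, −0.134, 0.236) and forces are low. Second half of the lean.

{"op": "move_arm", "data": {
  "plan": [
    [0,3.5,0,0.26,0,0.17,-1],
    [0,7,0,0.54,0,0.34,-1],
    [0,10.3,0,0.8,0,0.5,-1],
    [0,10.3,0,0.8,0,0.5,-1],
    [0,10.3,0,0.8,0,0.5,-1]
  ]
}}

```text
time_s: 11.65
position: [0.6112, -0.1343, 0.1853]
tool_rot: [[0.933, 0.05, 0.357], [0.047, -0.999, 0.017], [0.357, 0.001, -0.934]]
ft_force: [0.9, 0.3, 5.1]
grip_width: 0.0153
gripper_force: 50.0
```

```bash
python3 n.py
```

```text
11.7 [ 0.61127307 -0.1343051   0.1853663 ] pivot [ 0.6266108  -0.13349464  0.23620278] ft [ 0.52480639 -0.2548767   6.33599631] gf 50.060176849365234 tilt 20.90092071969807
ladle_seat [ 0.62689355 -0.135       0.23202792] 0.56
ladle [ 0.67055622 -0.135       0.04730208] 0.91
ladle_grip [ 0.60381487 -0.135       0.20504775] 0.77
```

{"op": "move_arm", "data": {
  "plan": [
    [0,0,0,0,0,-0.05,-1],
    [0,0,0,0,0,-0.05,-1],
    [0,0,0,0,0,-0.05,-0.64],
    [0,0,0,0,0,-0.05,-0.6],
    [0,0,0,0,0,-0.05,-0.55]
  ],
  "squeeze": 20
}}

```text
time_s: 12.35
position: [0.6099, -0.1338, 0.1838]
tool_rot: [[0.935, 0.05, 0.352], [0.046, -0.999, 0.019], [0.353, -0.001, -0.936]]
ft_force: [-0.5, -0.3, -1.0]
grip_width: 0.0191
gripper_force: 0.0
```

{"op": "move_arm", "data": {
  "plan": [
    [0,0,0,0,0,0,-0.5],
    [0,0,0,0,0,0,-0.4],
    [0,0,0,0,0,0,-0.2],
    [0,0,0,0,0,0,0.1],
    [0,0,0,0,0,0,0.4]
  ]
}}

```text
time_s: 12.85
position: [0.6106, -0.1341, 0.1848]
tool_rot: [[0.934, 0.05, 0.355], [0.047, -0.999, 0.018], [0.355, -0.0, -0.935]]
ft_force: [1.2, 0.4, -0.7]
grip_width: 0.0591
gripper_force: 0.0
```

```bash
python3 n.py; python3 n.py; python3 -c "
from h import *
p=env.get_image('side');cv2.imwrite('pics/r.png',cv2.resize(p['color'][100:260,220:420,::-1],(800,600)))"
```

```text
12.9 [ 0.61057674 -0.13407469  0.18478068] pivot [ 0.62603048 -0.13330421  0.23558263] ft [-0.45817982 -0.17158408 -0.46360023] gf 0.0 tilt 20.76999760497613
ladle_seat [ 0.61955946 -0.135       0.23621966] 0.61
ladle [ 0.66823813 -0.135       0.04740908] 0.85
ladle_grip [ 0.60479693 -0.135       0.20116859] 0.74
13.1 [ 0.61060736 -0.13408225  0.18482901] pivot [ 0.62605476 -0.13330906  0.23563285] ft [0.05606756 0.22432094 0.18026587] gf 0.0 tilt 20.77717528914238
ladle_seat [ 0.62666143 -0.135       0.23250275] 0.84
ladle [ 0.66694533 -0.135       0.0497012 ] 0.65
ladle_grip [ 0.60765762 -0.135       0.19866079] 0.87
```

View pics/r.png

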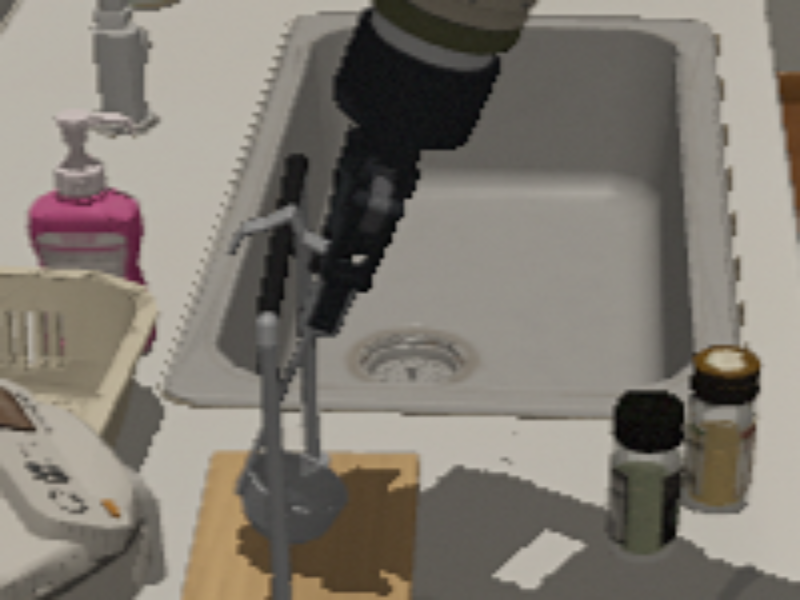

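The enlarged side view shows the ladle leaning, with its hook over the bar and the fingers open around the grip. Backing out along the tool axis.

{"op": "move_arm", "data": {
  "plan": [
    [0,0,0,0,0,-1,0.6],
    [0,0,0,0,0,-2.5,0.6],
    [0,0,0,0,0,-5,0.6],
    [0,0,0,0,0,-8,0.6],
    [0,0,0,0,0,-12,0.6]
  ]
}}

```text
time_s: 13.8
position: [0.5671, -0.136, 0.2976]
tool_rot: [[0.934, 0.05, 0.353], [0.046, -0.999, 0.019], [0.353, -0.001, -0.935]]
ft_force: [0.5, -0.7, 0.4]
grip_width: 0.0683
gripper_force: 0.0
```

```bash
python3 - <<'E'
from h import *
import subprocess
for i in range(6):
    p=env.get_image('side'); 
    print([(k,np.round(env.tip_of(k,p)[0]["pixel"],1)) for k in("ladle","ladle_seat") if env.tip_of(k,p)])
a=[env.get_image(n) for n in("side","wrist")]
cv2.imwrite('pics/f.png',np.hstack([cv2.resize(q['color'][...,::-1],(400,300)) if i else cv2.resize(q['color'][100:250,220:420,::-1],(400,300)) for i,q in enumerate(a)]))
togo([0,0,0],0)
E
```

```text
[('ladle', array([279.6, 232.3]))]
[('ladle', array([275.5, 233.4])), ('ladle_seat', array([289.5, 161.5]))]
[('ladle_seat', array([294. , 158.9]))]
[('ladle', array([276.8, 234. ])), ('ladle_seat', array([291.7, 158.9]))]
[('ladle', array([278.6, 233.7])), ('ladle_seat', array([291.4, 162.1]))]
[('ladle', array([277.6, 231.8])), ('ladle_seat', array([289.5, 161. ]))]
t 15.3 pos [ 0.568  -0.1362  0.297 ] yaw 2.85 tilt z [ 0.355  0.018 -0.935] shift cm [-62.95 -16.43   7.86] az 2.85 w 0.0684 gf 0.0 ft [0.8 0.8 0.2]
```

View pics/f.png

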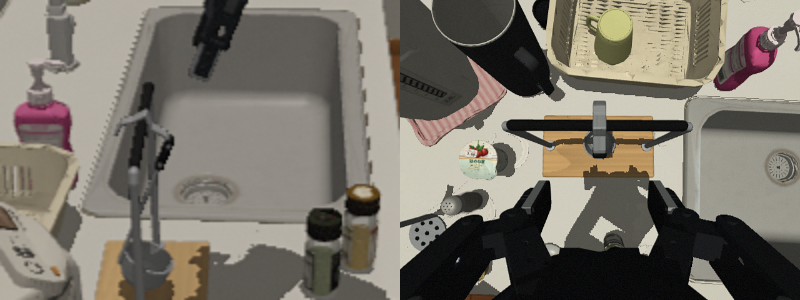

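The last views show the ladle hanging at mid-bar, steady to within detector noise. The gripper is clear and the skimmer is untouched. Handing in.

```bash
python3 -c "
from rig import env
print(env.close_job())"
```

```text
the job is handed in; nothing more can be done
None
```

I handed the job in with the ladle hanging by its hook near the middle of the bar at its natural lean, showing no visible swing; the skimmer is untouched and the gripper clear, but no verdict came back.

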